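Hang the punched-panel carrier on the press-shop rail and slide it to its mark

TASK

Lift the carrier plate out of its wooden stand, hook it over the rail on the yellow middle section and let go, so that it hangs there by itself for a moment. Then slide it along the rail, without lifting it off again, until its centre is over the orange pointer, and leave it hanging there at rest. Do not disturb the tape roll, the oil bottle or the steel clamp block.

Things in the scene. Friction and masses are not known exactly. Their poses are not given: they have to be found in the camera images.
- carrier: Loose carrier, 0.22 kg: white plate with black windows and green centre stripe, steel hook above it, green grip block on top. Origin: middle of the plate's lower edge; z up, y along the width, x normal to the plate. Plate 4 mm thick (x), 90 wide (y), z 0 to 90. Grip block 12 thick (x), 44 wide (y), z 161 to 205. At the start it stands upright in the stand's slot.
- carrier_seat (a point): Inside the hook (carrier x 0, y 0, z 150 mm); lies on the rail's axis when the carrier hangs. The hook is 60 wide (y): its neck stands at carrier x -19 to -15 up to z 153, above is a roof like an inverted V (inside apex z 158, outside 163).
- carrier_lip (a point): Lowest edge of the hook's lip (carrier x +24, y 0, z 126 mm). The lip comes down from the roof at x +15 to +19 and flares out to x +25. Below it the hook is open to +x: a gap of 34 mm down to the plate's top (z 92) lets the 14 mm rail in; inside, neck to lip, it is 30 wide in x.
- carrier_grip (a point): Point in the green grip block (x 0, y 0, z 187 mm of the carrier), a good place for the finger pads, closing along the carrier's x; 18 mm below the block's top.
- stand: Fixed slotted wooden stand on a black foot 70 (x) by 124 (y) mm; wooden block 34 by 114 mm, top at z = 50 mm; slot 6.4 mm wide in x and 98 mm long in y, 42 mm deep, floor at z = 8 mm. Origin: centre of its underside on the bench.
- rail: Fixed frame: steel bar, 14 mm diameter, along y, axis 215 mm above the bench, between red posts (16 wide, 230 high) at y -312 and +312. Middle section, y -65 to +65, painted yellow, also on the grey base beam (44 wide, 10 high) below. Origin: on the bench below the bar's middle; x is across the rail, away from the robot at yaw 0.
- rail_mid (a point): Middle of the rail, on its axis, 215 mm above the bench; axes as the rail frame's.
- mark_orange: Orange pointer: fixed block on the base beam below the bar, 36 (x) by 30 (y) by 12 mm high, with an upright fin 8 wide (y) up to 36. Origin: centre of its underside, straight below the rail's axis; y along the rail. The carrier's centre must come over it. It may be on either side of the yellow section.
- mark_blue: The blue pointer, of the same form, on the other side of the yellow section; not used in this job.
- tape: Bystander: roll of clear tape lying flat, 90 mm diameter, 48 mm high. Origin: centre of its underside.
- oil: Bystander: amber oil bottle with red cap, 52 mm diameter, 130 mm high, upright. Origin: centre of its underside.
- clamp: Bystander: loose steel clamp block 50 by 45 by 30 mm with a bolt on top, 76 mm high in all. Origin: centre of its underside.
Mind the look-alikes: they are no part of the job. Leave any purple look-alike of the carrier alone.

How it is judged (in metres and radians):
On the way:
1. the carrier hangs on the rail with its centre on the yellow section, let go of by the fingers (z of carrier_seat in the frame of rail_mid between -0.006 and 0.006 m and x of carrier_seat in the frame of rail_mid between -0.009 and 0.009 m and y of carrier_seat in the frame of rail_mid between -0.07 and 0.07 m and contact force between carrier and the fingers below 0.05 N and angle between carrier's own z axis and vertical below 0.2 rad), for 0.3 s.
At the end, for the whole second after the job is handed in: The carrier hangs on the rail (seat point within 6 mm in height and 9 mm across of the rail's axis, upright within 0.15 rad), its centre within 10 mm along the rail of the orange pointer's, let go of and at rest (below 0.02 m/s) (z of carrier_seat in the frame of rail_mid between -0.006 and 0.006 m and x of carrier_seat in the frame of rail_mid between -0.009 and 0.009 m and y of carrier_seat in the frame of mark_orange between -0.01 and 0.01 m and contact force between carrier and the fingers below 0.05 N and angle between carrier's own z axis and vertical below 0.15 rad and linear speed of carrier below 0.02 m/s); the robot touches nothing.
It fails at once if the carrier is lifted off (more than 15 mm above its hanging height) over the rail outside the yellow section, instead of being slid (z of carrier_seat in the frame of rail_mid between 0.015 and 0.12 m and x of carrier_seat in the frame of rail_mid between -0.05 and 0.05 m and (y of carrier_seat in the frame of rail_mid above 0.09 m or y of carrier_seat in the frame of rail_mid below -0.09 m)).
It fails at once if the tape roll is moved more than 25 mm or tipped (distance of tape from where it was at the start of the episode above 0.025 m or angle between tape's own z axis and vertical above 0.5 rad).
It fails at once if the oil bottle is moved more than 25 mm or tipped (distance of oil from where it was at the start of the episode above 0.025 m or angle between oil's own z axis and vertical above 0.5 rad).
It fails at once if the clamp block is moved more than 25 mm or tipped (distance of clamp from where it was at the start of the episode above 0.025 m or angle between clamp's own z axis and vertical above 0.5 rad).
It also fails if it takes over 64 s, if anything falls off the work surface, if the arm or the gripper's body presses on something with over 40 N, if the wrist force passes 120 N, or if a joint passes its speed limit or range.

ROBOT

A 7-joint arm with a two-finger parallel gripper is mounted at the origin on the work surface. World frame = base frame: x ahead of the robot, y to its left, z up, the work surface at z = 0. Lengths are in mm, angles in rad, forces in N, time in s.
With the tool pointing down it reaches from about 425 to 825 mm from the base axis. Payload 3.6 kg.
Tool frame: the origin (TCP) lies at the centre of the arm's flange, where the gripper is bolted on; the fingertips stand 173 mm ahead of it and the grasp point (between the pads) lies 155 mm ahead of it; z points along the fingers, y is the line along which they close (so a half turn about z gives the same grasp; the last joint's range is limited). The gripper opens to 85 mm and grips with 20 to 120 N. Pads are 22 mm wide; open, the fingers measure 114 mm over their backs; the gripper's body (76 mm by 85 mm) begins 54 mm behind the grasp point. The pads swing forward as they close: fully open they stand 13 mm farther back than shut.
Start: joints at [-1.375, 0.615, -0.013, 1.423, 0.008, 1.103, -0.04], TCP at [142.967, 634.063, 404.697] pointing down, gripper open.
Joint ranges: [-3.12, 3.12], [-0.3, 2.06], [-1.34, 1.32], [0.26, 2.42], [-1.36, 4.5], [0.01, 1.98], [-2.84, 2.84]. Speed limits (rad/s): [2.79, 2.79, 3.14, 3.14, 3.14, 3.14, 3.14].

INTERFACE

Orientations are given as a rotation vector (axis times angle).
In Python, from workcell import env, claw, ik, monitor, cams, finish_job, finder gives the robot as it stands. Calls block until the motion is done:
- env.move_pose(position, orientation): joint-space move of the TCP to a pose.
- env.move_linear(position, attitude=None, feed=150, guard=None): straight line of the TCP; attitude=None keeps the orientation; feed is the mean speed in mm/s. With guard (N) it stops when the force on the tool has changed by that much, and returns True; else False.
- env.movej(angles): joint-space move.
- claw.ungrasp() and claw.gripper_close(f_grip=None): open the fingers fully, or close them until they stop; f_grip is the grip in N (None keeps the last).
- env.wait(seconds).
- ik(position, orientation): joint angles nearest the present ones, or None.
- monitor.observe(): the state.
- cams.read_camera(name): name is "side" or "top"; returns the picture (420x560x3 uint8, blue, green, red); there is no depth.
- cams.camera_info(name): a dict with "fov_y" (degrees; the focal length in pixels is half the picture's height over the tangent of half this angle, whatever the lens; pixels are square), "cx", "cy" (the principal point, pixels), "T" (4x4, takes a point from camera to world coordinates). Camera axes: x right, y up, looking along -z (the intrinsics and any distortion apply to the point x, -y, -z); pixel columns grow to the right and rows downward; lengths in mm; the calibration is good to about 2 mm. A picture is of the moment at which its call begins. camera_info takes no time and is no camera call.
A pose or a line that the arm cannot do raises env.Unreachable and nothing moves.
- finish_job(): hands the job in; it is judged then, once.
Trained networks look in the newest picture that a camera, given by its name, has taken for a name from the list of things; names that differ only in an ending like _2 or _b are one class to them, and where a whole thing is asked for, a point or a joint stands for the part that bears it (a point fixed in the world has none). Each returns a list of dicts, best first, with "conf" (0 to 1); they miss things now and then, are a little off and sometimes report something else, mostly with a low value. They report only what shows in the picture. A call takes as long as a camera call. They do not tell look-alikes from the thing itself.
- finder.silhouettes(camera, label): "pixels" (420x560 bool, what is visible of it) and "bbox" ([centre column, centre row, width, height] in pixels, round what is visible of it).
The state is a dict: "time_s": time; "q": joint angles; "dq": joint speeds; "joint_efforts": joint torques, N m; "ee_pos": TCP position; "ee_rot": TCP orientation; "contact_force": force on the tool from outside, world axes, zero at the start; "torque": the same for the moment, N m; "gripper_width": finger opening in mm; "grip_force": force on a finger pad.
Only numpy, scipy, OpenCV 4.12 (cv2) and the standard library are available. Lean on these libraries where they do the work, as an engineer would, in place of code of your own. Each camera call takes 0.05 s, during which the arm holds its last target. There are 200 camera calls.

## Working session

There is one attempt and no reset: what is moved stays moved. The work goes in short steps, each a Python script; the robot and the scene stay as the last script left them, time stands still between calls to the robot, and variables do not carry over. Pictures are saved under pics/ and viewed, at most 10 in all, crops included, and the job is handed in when it is done.

```bash
ls; mkdir -p pics
python3 - <<'E'
from workcell import env, claw, ik, monitor, cams, finish_job, finder
import cv2
for c in("side","top"):
    cv2.imwrite(f"pics/{c}0.png",cams.read_camera(c)); print(c,cams.camera_info(c))
    for l in ("carrier","stand","rail","mark_orange","mark_blue","tape","oil","clamp"):
        print(l,[(round(d["conf"],2),[round(float(x)) for x in d["bbox"]]) for d in finder.silhouettes(c,l)])
s=monitor.observe();print(s)
E
```

```text
pics
side {'fov_y': 51.7360696247397, 'cx': 280.76761126419694, 'cy': 208.93555755173495, 'T': array([[ 9.99161451e-01,  1.98317256e-02, -3.58203597e-02,
         4.48784104e+02],
       [-4.06102796e-02,  5.91456555e-01, -8.05313572e-01,
        -7.31523825e+02],
       [ 5.21542877e-03,  8.06092952e-01,  5.91765961e-01,
         7.00980609e+02],
       [ 0.00000000e+00,  0.00000000e+00,  0.00000000e+00,
         1.00000000e+00]])}
carrier [(0.77, [266, 232, 29, 63]), (0.73, [194, 283, 48, 86]), (0.73, [262, 312, 40, 102])]
stand [(0.89, [267, 277, 42, 52])]
rail [(0.84, [351, 271, 98, 295]), (0.18, [330, 229, 13, 16])]
mark_orange [(0.6, [330, 232, 15, 16])]
mark_blue [(0.96, [352, 339, 25, 24])]
tape [(0.88, [250, 179, 32, 27])]
oil [(0.88, [252, 394, 38, 53]), (0.22, [289, 244, 24, 35])]
clamp [(0.92, [289, 243, 21, 38])]
top {'fov_y': 46.17310859464577, 'cx': 275.7815819001591, 'cy': 215.74216012250722, 'T': array([[ 2.82985818e-02,  9.80795667e-01, -1.92974221e-01,
         2.76384278e+02],
       [-9.99249047e-01,  3.28681642e-02,  2.05189175e-02,
         1.94841870e+01],
   
[... 598 characters left out ...]
'time_s': 0.9, 'q': array([-1.37552849,  0.61489556, -0.01257128,  1.42337449,  0.00814048,
        1.10340207, -0.0403944 ]), 'dq': array([ 0.00043396, -0.00169209, -0.00039563,  0.00244313, -0.00050983,
        0.00051364, -0.00120163]), 'joint_efforts': array([ 8.06814878e-04, -4.69098186e+01,  2.59064762e-01, -1.71344537e+01,
        9.97576746e-03,  1.62503242e-03, -3.73169527e-06]), 'ee_pos': array([142.96789697, 634.07041495, 404.7086763 ]), 'ee_rot': array([ 3.47570908e-01,  3.12229330e+00, -4.70578912e-05]), 'contact_force': array([-0.3802716 , -0.2954242 , -1.33352608]), 'torque': array([-0.01083645, -0.01030186,  0.02024654]), 'grip_force': 0.0, 'gripper_width': 85.03400564380607}
```

Run:
```python
import cv2
a=cv2.imread("pics/side0.png")[130:420,150:430];b=cv2.imread("pics/top0.png")[120:330,90:470]
cv2.imwrite("pics/s1.png",cv2.resize(a,None,fx=2,fy=2,interpolation=2))
cv2.imwrite("pics/t1.png",cv2.resize(b,None,fx=2,fy=2,interpolation=2))
```

```text
(no output)
```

View pics/s1.png

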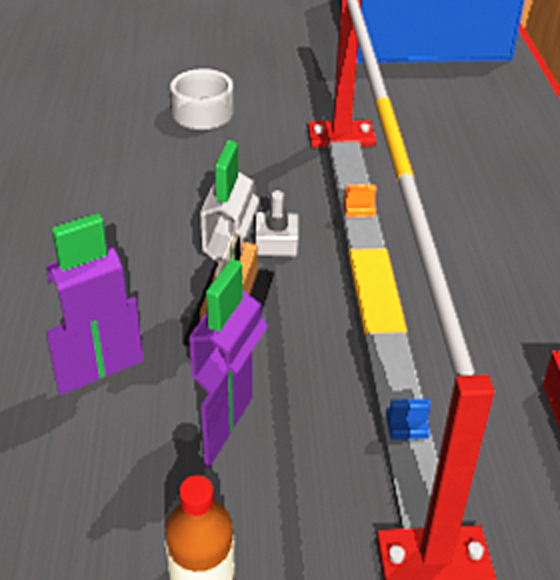

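View pics/t1.png

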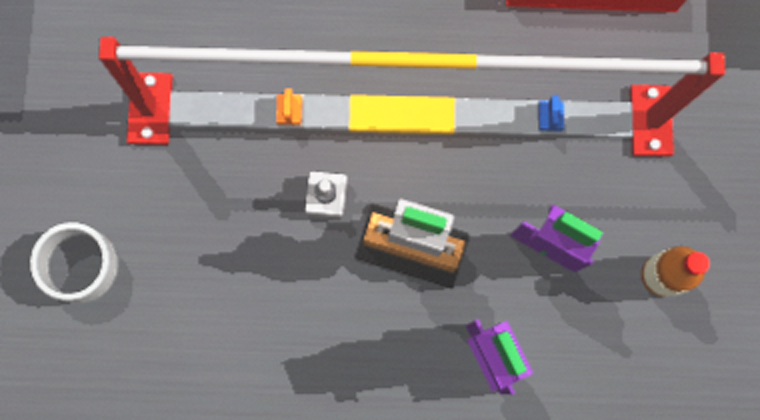

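The white carrier stands in the stand (side ~(266,232), top ~(298,230)), with two purple look-alikes nearby. The orange pointer is on the +y (left) side. I'll zoom in to see which way the hook opens.

Run:
```python
import cv2,numpy as np
a=cv2.imread("pics/side0.png")[190:310,235:315];b=cv2.imread("pics/top0.png")[210:270,260:330]
f=lambda i,s:cv2.resize(i,None,fx=s,fy=s,interpolation=2)
A=f(a,5)[:600];B=f(b,5.5)
o=np.zeros((600,790,3),np.uint8);o[:A.shape[0],:A.shape[1]]=A;o[:B.shape[0],400:400+B.shape[1]]=B[:,:390]
cv2.imwrite("pics/z.png",o)
for c in("side","top"):
    im=cv2.imread(f"pics/{c}0.png");h=cv2.cvtColor(im,cv2.COLOR_BGR2HSV)
    for n,lo,hi in(("yel",(22,150,120),(33,255,255)),("ora",(8,180,150),(20,255,255)),("blu",(100,150,80),(125,255,255)),("grn",(50,130,60),(75,255,255)),("red",(0,180,120),(4,255,255))):
        k,l,st,ce=cv2.connectedComponentsWithStats(cv2.inRange(h,lo,hi))
        for i in range(1,k):
            if st[i,4]>15: 
                p=np.argwhere(l==i)[:,::-1].astype(np.float32); r=cv2.boxPoints(cv2.minAreaRect(p))
                print(c,n,st[i,4],ce[i].round(1),r.round(1).tolist())
```

```text
side yel 110 [222.2   3.7] [[216.0, 0.0], [229.0, 0.0], [229.0, 10.0], [216.0, 10.0]]
side yel 18 [250.9   6.7] [[250.0, 0.0], [251.0, 0.0], [251.0, 15.0], [250.0, 15.0]]
side yel 143 [271.   11.3] [[267.0, 0.0], [278.0, 0.0], [278.0, 46.0], [267.0, 46.0]]
side yel 16 [251.1  24.2] [[251.0, 17.0], [252.0, 17.0], [252.0, 30.0], [251.0, 30.0]]
side yel 81 [125.7  79.3] [[119.0, 77.0], [134.0, 77.0], [134.0, 83.0], [119.0, 83.0]]
side yel 54 [170.1  79.1] [[165.0, 77.0], [175.6999969482422, 75.19999694824219], [176.6999969482422, 81.19999694824219], [166.0, 83.0]]
side yel 223 [218.6  82.2] [[208.0, 76.0], [227.0, 76.0], [227.0, 93.0], [208.0, 93.0]]
side yel 316 [262.2  85.5] [[246.0, 76.0], [272.0, 76.0], [272.0, 120.0], [246.0, 120.0]]
side yel 20 [271.9 110.8] [[271.0, 103.0], [272.0, 103.0], [272.0, 120.0], [271.0, 120.0]]
side yel 192 [347.2 198.1] [[338.6000061035156, 179.39999389648438], [343.3999938964844, 177.89999389648438], [355.29998779296875, 215.89999389648438], [350.3999938964844, 217.39999389648438]]
side yel 749 [338.6 275.3] [[324.29998779296875, 255.39999389648438], 
[... 4949 characters left out ...]
op red 82 [542.2  61.5] [[524.9000244140625, 61.900001525878906], [525.0, 59.5], [558.0999755859375, 60.900001525878906], [558.0, 63.29999923706055]]
top red 81 [143.8 144.1] [[139.3000030517578, 148.60000610351562], [140.8000030517578, 138.3000030517578], [148.39999389648438, 139.3000030517578], [146.89999389648438, 149.6999969482422]]
top red 67 [448.  151.6] [[445.0, 147.0], [451.0, 147.0], [451.0, 156.0], [445.0, 156.0]]
top red 462 [165.  173.8] [[154.0, 151.0], [175.0, 151.0], [175.0, 191.0], [154.0, 191.0]]
top red 396 [414.3 181.7] [[406.0, 163.0], [425.0, 163.0], [425.0, 197.0], [406.0, 197.0]]
top red 88 [438.1 251.4] [[431.0, 251.0], [437.5, 244.5], [445.0, 252.0], [438.5, 258.5]]
```

View pics/z.png

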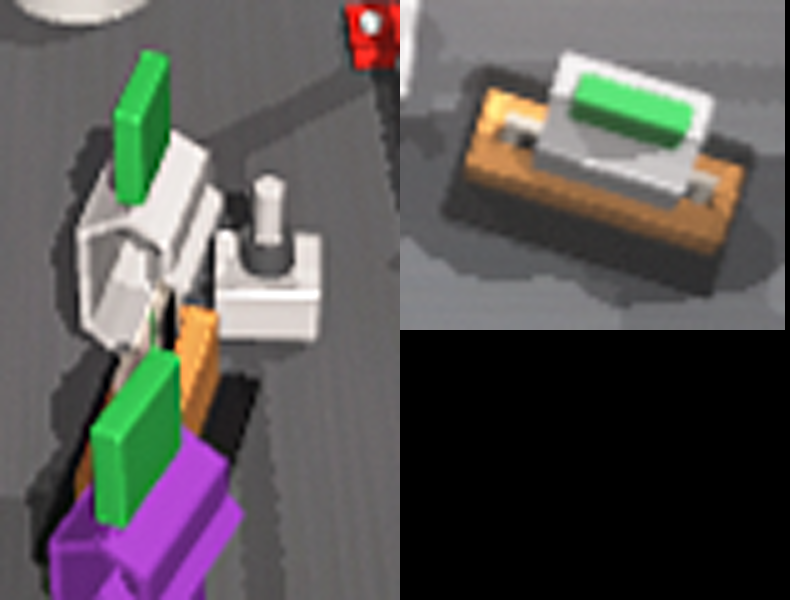

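In the side crop, the white hook's neck is on the left (towards the robot) and its lip flares to the right. Carrier +x therefore faces the rail, yawed about -0.3. Next I'll fit the poses by matching image moments.

```bash
cat > fit.py <<'E'
import cv2,numpy as np
from workcell import cams
from scipy.optimize import least_squares
I={c:cams.camera_info(c) for c in("side","top")}
def proj(c,P):
    i=I[c];T=i["T"];p=(np.asarray(P,float)-T[:3,3])@T[:3,:3];f=210/np.tan(np.radians(i["fov_y"]/2))
    return np.c_[i["cx"]+f*p[:,0]/-p[:,2],i["cy"]-f*p[:,1]/-p[:,2]]
def box(xr,yr,zr): return np.array([[x,y,z] for x in xr for y in yr for z in zr],float)
def place(p,P):
    c,s=np.cos(p[2]),np.sin(p[2]);P=np.asarray(P,float)
    return np.c_[p[0]+c*P[:,0]-s*P[:,1],p[1]+s*P[:,0]+c*P[:,1],P[:,2]]
def feat(m):
    a=m["m00"];xx,yy,xy=m["mu20"]/a,m["mu02"]/a,m["mu11"]/a
    t=.5*np.arctan2(2*xy,xx-yy);L=np.sqrt((xx+yy)/2+np.hypot((xx-yy)/2,xy))
    return np.array([m["m10"]/a,m["m01"]/a,1.7*L*np.cos(2*t),1.7*L*np.sin(2*t)])
def fmod(c,p,P): return feat(cv2.moments(cv2.convexHull(proj(c,place(p,P)).astype(np.float32))))
def blob(im,lo,hi,near,r=30):
    m=cv2.inRange(cv2.cvtColor(im,cv2.COLOR_BGR2HSV),lo,hi);m=cv2.morphologyEx(m,cv2.MORPH_CLOSE,np.ones((2,2)))
    k,l,st,ce=cv2.connectedComponentsWithStats(m)
    j=[i for i in range(1,k) if np.hypot(*(ce[i]-near))<r and st[i,4]>15]
    if not j: return None
    i=max(j,key=lambda i:st[i,4]);return feat(cv2.moments((l==i).astype(np.uint8),True))
GRN=((45,110,40),(80,255,255));YEL=((8,120,90),(34,255,255))
GBOX=box((-6,6),(-22,22),(161,205))
E
python3 - <<'E'
from fit import *
im={c:cv2.imread(f"pics/{c}0.png") for c in I}
obs=[];bar=box((-5,5),(-65,65),(210,220));beam=box((-22,22),(-65,65),(10,10))
for c,b,g in(("side",(347,198),(338.6,275)),("top",(296.7,149),(291,176))):
    for P,n in((bar,b),(beam,g)):
        f=blob(im[c],*YEL,n,8);print(c,n,f);obs.append((c,P,f))
f=lambda p:np.concatenate([fmod(c,p,P)-o for c,P,o in obs])
r=least_squares(f,[660,0,0],x_scale=[10,10,.1]);R=r.x;print("rail",R,r.fun.reshape(-1,4).round(1))
print("posts",[proj(c,place(R,[[0,312,230],[0,-312,230]])).round(0).tolist() for c in I])
for c in I: print(c,fmod(c,R,bar))
o=[(c,blob(im[c],*GRN,n,12)) for c,n in(("side",(263,215)),("top",(302,229)))]
G=GBOX+[0,0,8]
r=least_squares(lambda p:np.concatenate([fmod(c,p,G)-f for c,f in o]),[530,-10,-.29],x_scale=[10,10,.1]);print("carrier",r.x,r.fun.round(1))
M=np.vstack([box((-18,18),(-15,15),(0,12)),box((-18,18),(-4,4),(12,36))]);M[:,2]+=10
for n,ns in(("ora",((329.6,229.5),(234,174.4))),("blu",((354.3,339.1),(365,176)))):
    col=((6,170,90),(20,255,255)) if n=="ora" else ((100,120,50),(125,255,255))
    o=[(c,blob(im[c],*col,q,8)[:2]) for c,q in zip(I,ns)]
    r=least_squares(lambda p:np.concatenate([fmod(c,[*p,R[2]],M)[:2]-f for c,f in o]),R[:2],x_scale=10)
    d=r.x-R[:2];print(n,r.x,"in rail",d@[np.cos(R[2]),np.sin(R[2])],d@[-np.sin(R[2]),np.cos(R[2])],r.fun.round(1))
E
```

```text
side (347, 198) [347.39240506 199.5221519  -16.33098611  11.01756419]
side (338.6, 275) [338.93785961 276.2566168  -17.71896067  11.13578809]
top (296.7, 149) [297.36061947 150.50442478  30.0357228    1.32719315]
top (291, 176) [291.59835221 177.76107106  25.45992527   1.35784749]
rail [ 6.11657993e+02  0.00000000e+00 -1.05649012e-03] [[ -2.1 -10.8  -0.4  -0.7]
 [ -2.1 -13.7   0.7  -1.5]
 [-20.1  -2.9   0.8   0.9]
 [-16.8  -3.    0.2   0.5]]
posts [[[326.0, 116.0], [380.0, 298.0]], [[124.0, 140.0], [429.0, 151.0]]]
side [345.25398731 188.75475948 -16.68839609  10.31145688]
top [277.303828   147.61696918  30.8406039    2.26772644]
carrier [ 4.38673378e+02 -1.00000000e+01 -2.78477323e-01] [ -3.9 -14.7   0.3   0.3 -24.    1.6   0.7  -0.2]
ora [611.65803829   0.        ] in rail 4.5572046279622194e-05 4.8146434380098166e-08 [ 6.7 26.4 39.8 -1.9]
blu [611.65799044   0.        ] in rail -2.278602302612432e-06 -2.4073217069940086e-09 [-17.6 -83.2 -91.5  -4.9]
```

```bash
cat >> fit.py <<'E'
def solve(fun,p0,sc):
    p0=np.array(p0,float);sc=np.array(sc,float)
    r=least_squares(lambda u:fun(p0+(u-10)*sc),np.full(len(p0),10.),diff_step=1e-2)
    return p0+(r.x-10)*sc,r.fun.round(1)
E
cat > meas.py <<'E'
from fit import *
im={c:cv2.imread(f"pics/{c}0.png") for c in I}
obs=[];bar=box((-5,5),(-65,65),(210,220));beam=box((-22,22),(-65,65),(10,10))
for c,b,g in(("side",(347,198),(338.6,275)),("top",(296.7,149),(291,176))):
    for P,n in((bar,b),(beam,g)): obs.append((c,P,blob(im[c],*YEL,n,8)))
f=lambda p:np.concatenate([fmod(c,p,P)-o for c,P,o in obs])
R,e=solve(f,[660,-10,0],[5,5,.05]);print("rail",R,e.reshape(-1,4))
print("posts",[proj(c,place(R,[[0,312,230],[0,-312,230]])).round(0).tolist() for c in I])
o=[(c,blob(im[c],*GRN,n,12)) for c,n in(("side",(263,215)),("top",(302,229)))]
G=GBOX+[0,0,8]
print("carrier",*solve(lambda p:np.concatenate([fmod(c,p,G)-f for c,f in o]),[530,-20,-.29],[5,5,.05]))
M=np.vstack([box((-18,18),(-15,15),(0,12)),box((-18,18),(-4,4),(12,36))]);M[:,2]+=10
for n,ns in(("ora",((329.6,229.5),(234,174.4))),("blu",((354.3,339.1),(365,176)))):
    col=((6,170,90),(20,255,255)) if n=="ora" else ((100,120,50),(125,255,255))
    o=[(c,blob(im[c],*col,q,8)[:2]) for c,q in zip(I,ns)]
    p,e=solve(lambda p:np.concatenate([fmod(c,[*p,R[2]],M)[:2]-f for c,f in o]),R[:2],[5,5])
    d=p-R[:2];print(n,p,"in rail",d@[np.cos(R[2]),np.sin(R[2])],d@[-np.sin(R[2]),np.cos(R[2])],e)
E
python3 meas.py
```

```text
rail [ 6.08133267e+02 -4.15369278e+01  1.48700927e-02] [[-0.5  1.1 -1.2  0.9]
 [-0.9 -0.8 -0.2 -0.3]
 [ 0.  -0.5  0.8 -0. ]
 [-0.1 -1.   0.2 -0.2]]
posts [[[325.0, 123.0], [388.0, 321.0]], [[144.0, 144.0], [449.0, 151.0]]]
carrier [ 4.45074409e+02 -5.89020107e+01 -3.09899674e-01] [-0.6 -0.2 -0.1 -0.5  0.2 -0.6  0.5  0. ]
ora [606.38076252  96.76718084] in rail 0.30420803708159827 138.31487695488306 [-1.1 -0.3  0.4 -1.1]
blu [ 610.06313337 -227.27666536] in rail -0.8322126969763062 -185.747898849304 [-0.7 -0.1  0.3 -1. ]
```

Fits agree to within about 1 px. Rail is at (608,-42), the carrier at (445,-59) with yaw -0.31, and orange is at +138 along the rail. Next, the grasp.

```bash
cat > rob.py <<'E'
from workcell import env, claw, ik, monitor, cams, finish_job, finder
import numpy as np
from scipy.spatial.transform import Rotation as Ro
RAIL=np.array([608.1,-41.5]);RY=0.0149;CAR=np.array([445.1,-58.9]);CY=-0.31;ORA=138.3
def down(yaw,s):
    y=s*np.array([np.cos(yaw),np.sin(yaw),0]);z=np.array([0,0,-1.]);return Ro.from_matrix(np.c_[np.cross(y,z),y,z]).as_rotvec()
def onrail(dx,dy): c,s=np.cos(RY),np.sin(RY);return RAIL+[c*dx-s*dy,s*dx+c*dy]
def st(t=""): o=monitor.observe();print(t,round(o["time_s"],2),o["ee_pos"].round(1),"F",o["contact_force"].round(1),"w",round(o["gripper_width"],1),"g",round(o["grip_force"],1),"q",o["q"].round(2))
E
python3 - <<'E'
from rob import *
for s in(1,-1):
    for p,y in(((*CAR,350),CY),((*CAR,448),CY),((*onrail(-70,0),448),RY),((*onrail(0,0),400),RY),((*onrail(0,ORA),400),RY)):
        q=ik(p,down(y,s));print(s,None if q is None else np.round(q,2))
p=monitor.observe()["ee_pos"]
env.move_linear([p[0],p[1],470],feed=200);st()
E
```

```text
1 [-0.51  0.51  0.88  2.07 -0.55  0.81  0.38]
1 [-0.57  0.34  0.88  1.92 -0.31  1.02  0.14]
1 [-0.36  0.45  0.6   1.69 -0.28  1.09  0.34]
1 [-0.27  0.6   0.51  1.57 -0.32  1.06  0.34]
1 [-0.47  0.6   0.46  1.55 -0.29  1.06  0.08]
-1 [ 0.83  0.63 -1.15  2.03  0.71  0.96  2.14]
-1 [ 0.88  0.45 -1.14  1.89  0.46  1.1   2.39]
-1 [-0.63  0.62  1.14  1.7  -0.59  1.22 -2.47]
-1 [-0.55  0.8   1.13  1.57 -0.75  1.26 -2.42]
-1 [ 0.02  0.58 -0.35  1.54  0.22  1.06  2.77]
 1.38 [142.9 633.9 470.4] F [ 0.4  0.8 -0.4] w 85.4 g 0.0 q [-1.38  0.57 -0.01  1.32  0.01  1.25 -0.04]
```

Run:
```python
from rob import *
o=down(CY,1)
env.move_pose([*CAR,440],o);st("above")
print(env.move_linear([*CAR,350],feed=80,guard=8));st("down")
claw.gripper_close(f_grip=40);st("closed")
print(env.move_linear([*CAR,448],feed=60,guard=15));st("up")
import cv2
cv2.imwrite("pics/s2.png",cams.read_camera("side"))
cv2.imwrite("pics/s2z.png",cv2.resize(cv2.imread("pics/s2.png")[60:320,180:420],None,fx=2.3,fy=2.3))
```

```text
above 4.05 [445.5 -57.9 439.9] F [-0.6  0.   0.5] w 85.5 g 0.0 q [-0.61  0.38  0.96  1.94 -0.37  1.01  0.21]
False
down 5.33 [445.3 -59.  350.4] F [-0.6 -0.4 -0.6] w 85.3 g 0.0 q [-0.49  0.5   0.84  2.06 -0.52  0.8   0.35]
closed 5.98 [445.1 -58.8 350.1] F [0.6 0.7 1.7] w 11.6 g 41.6 q [-0.49  0.5   0.84  2.07 -0.52  0.8   0.35]
False
up 7.77 [445.  -58.9 447.7] F [-0.1 -0.6 -2.2] w 11.5 g 40.6 q [-0.62  0.37  0.97  1.92 -0.35  1.03  0.2 ]
```

View pics/s2z.png

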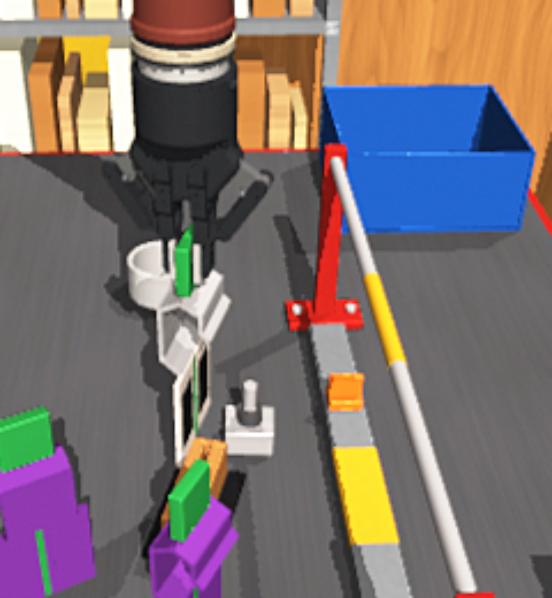

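The carrier is held upright above the stand, with its lip (crop ~(222,300)) towards the rail. Next I hook it on.

Run:
```python
from rob import *
import cv2
o=down(RY,1)
env.move_linear([*onrail(-75,0),448],o,feed=80);st("pre")
g=env.move_linear([*onrail(0,0),448],feed=60,guard=6);st(f"in {g}")
cv2.imwrite("pics/s3.png",cams.read_camera("side"))
cv2.imwrite("pics/s3z.png",cv2.resize(cv2.imread("pics/s3.png")[80:280,230:430],None,fx=3,fy=3))
```

```text
pre 9.08 [532.7 -42.8 448. ] F [ 0.4  0.2 -2.4] w 11.7 g 40.6 q [-0.49  0.49  0.82  1.71 -0.39  1.11  0.46]
in False 10.48 [607.8 -41.6 448.1] F [-0.6 -0.7 -1.7] w 11.6 g 40.6 q [-0.41  0.61  0.78  1.5  -0.44  1.21  0.45]
```

View pics/s3z.png

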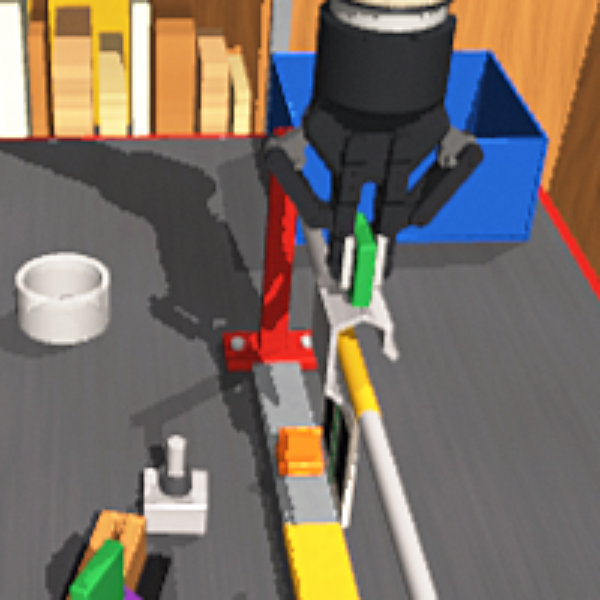

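The rail has passed under the lip and sits inside the hook. Next I lower it, release, and look.

Run:
```python
from rob import *
import cv2
g=env.move_linear([*onrail(0,0),415],feed=50,guard=6);st(f"low {g}")
g=env.move_linear([*onrail(0,0),403],feed=15,guard=5);st(f"contact {g}")
claw.ungrasp();st("open")
env.wait(0.7);st("w")
from fit import *
im={c:cams.read_camera(c) for c in I}
for c in I: cv2.imwrite(f"pics/{c}4.png",im[c])
cv2.imwrite("pics/s4z.png",cv2.resize(im["side"][80:280,230:430],None,fx=3,fy=3))
G=GBOX+[0,0,65]
n=proj("side",place([*RAIL,RY],[[0,0,248]]))[0];print(n,blob(im["side"],*GRN,n,25),fmod("side",[*RAIL,RY],G))
```

```text
low False 11.34 [608.2 -41.6 415.2] F [-0.5  0.3 -1.4] w 11.2 g 40.6 q [-0.4   0.64  0.76  1.55 -0.47  1.14  0.47]
contact True 11.89 [608.4 -41.5 407.8] F [ 1.2 -0.2  3.8] w 12.0 g 41.4 q [-0.4   0.64  0.76  1.56 -0.47  1.13  0.48]
open 12.6 [607.8 -41.2 406.4] F [-0.8  0.5  0.3] w 85.5 g 0.0 q [-0.4   0.65  0.76  1.56 -0.47  1.13  0.48]
w 13.3 [607.8 -41.2 406.5] F [-0.7 -0.6 -0.4] w 85.0 g 0.0 q [-0.4   0.65  0.76  1.56 -0.47  1.13  0.48]
[348.01857364 184.84689366] [347.91769547 184.98765432 -13.93344206   1.88968607] [348.15564368 184.90034571 -14.22160733   0.98521692]
```

View pics/s4z.png

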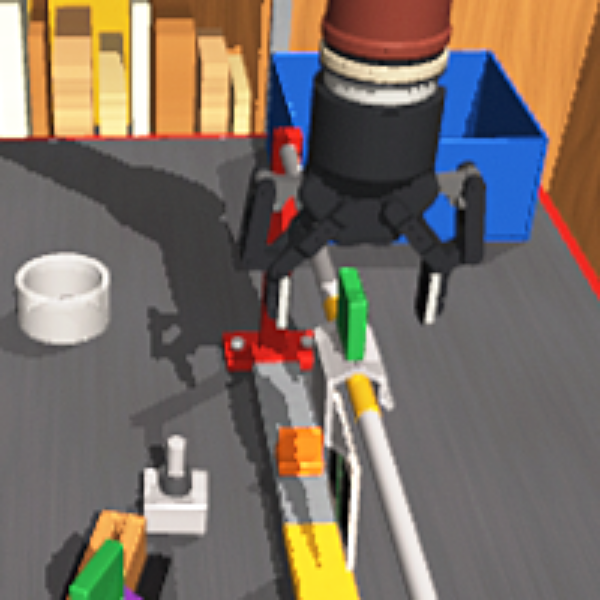

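The carrier hangs on the yellow section, with the fingers clear. Next I regrip lightly and slide it 138 mm along the rail.

Run:
```python
from rob import *
import cv2
from fit import *
claw.gripper_close(f_grip=20);st("grip")
z=monitor.observe()["ee_pos"][2]
g=env.move_linear([*onrail(0,ORA),z+0.5],feed=45,guard=15);st(f"slid {g}")
claw.ungrasp();env.wait(0.8);st("open")
im={c:cams.read_camera(c) for c in I}
for c in I: cv2.imwrite(f"pics/{c}5.png",im[c])
a,b=[cv2.resize(im[c][r],None,fx=2.6,fy=2.6) for c,r in(("side",np.s_[80:280,230:380]),("top",np.s_[100:300,180:330]))]
cv2.imwrite("pics/s5z.png",np.hstack([a,b]))
t=np.array([*onrail(0,ORA),RY]);n=proj("side",[[t[0],t[1],248]])[0]
print(n,blob(im["side"],*GRN,n,25),fmod("side",t,GBOX+[0,0,65]))
```

```text
grip 14.07 [608.3 -41.1 406.8] F [ 2.  -0.5  0.4] w 11.5 g 23.4 q [-0.4   0.65  0.76  1.56 -0.47  1.13  0.48]
slid False 17.28 [606.   96.5 407.5] F [ 3.3 -3.2  3.1] w 11.7 g 23.8 q [-0.63  0.65  0.77  1.55 -0.48  1.14  0.26]
open 18.79 [606.   96.8 407.3] F [-0.3  0.3 -0. ] w 85.4 g 0.0 q [-0.63  0.66  0.77  1.55 -0.48  1.14  0.26]
[336.52962914 150.06162081] [335.74390244 151.17682927 -12.2905975    2.26072499] [336.62946738 150.09246167 -12.54073089   0.59532107]
```

View pics/s5z.png

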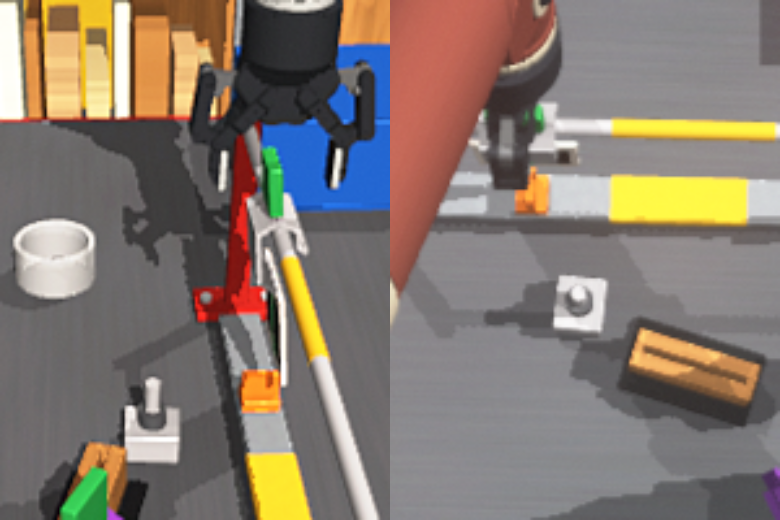

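The carrier hangs over the pointer, about 1 px low in the side view. I'll back the arm off and measure with both cameras unobstructed.

Run:
```python
from rob import *
from fit import *
env.move_linear([*onrail(0,ORA),480],feed=120)
env.move_linear([450,ORA-200,480],feed=200);env.wait(.3);st()
im={c:cams.read_camera(c) for c in I}
for c in I: cv2.imwrite(f"pics/{c}6.png",im[c])
t=np.array([*onrail(0,ORA),RY]);M=np.vstack([box((-18,18),(-15,15),(0,12)),box((-18,18),(-4,4),(12,36))]);M[:,2]+=10
o=[]
for c in I:
    n=proj(c,[[t[0],t[1],248]])[0];f=blob(im[c],*GRN,n,12);print(c,f,fmod(c,t,GBOX+[0,0,65]));
    if f is not None:o.append((c,f))
p,e=solve(lambda p:np.concatenate([fmod(c,p,GBOX+[0,0,65])-f for c,f in o]),t,[5,5,.05])
d=p[:2]-RAIL;print("carrier",p,e,"along",d@[-np.sin(RY),np.cos(RY)])
for c,q in zip(I,((329.6,229.5),(234,174.4))):
    print(c,blob(im[c],(6,170,90),(20,255,255),q,8)[:2]-fmod(c,t,M)[:2])
a,b=[cv2.resize(im[c][r],None,fx=2.6,fy=2.6) for c,r in(("side",np.s_[80:280,230:380]),("top",np.s_[100:300,180:330]))]
cv2.imwrite("pics/s6z.png",np.hstack([a,b]))
```

```text
21.21 [450.3 -61.3 479.9] F [0.5 0.2 0.6] w 85.3 g 0.0 q [-0.58  0.32  0.9   1.85 -0.28  1.1   0.44]
side [335.875      150.75       -11.96719772   2.18033268] [336.62946738 150.09246167 -12.54073089   0.59532107]
top [228.5        143.60294118  10.71515361   1.27400369] [229.19949122 142.98671012  11.10019616   1.81180444]
carrier [6.04582481e+02 9.74492803e+01 5.82518619e-02] [ 0.1 -0.8 -0.4 -1.   0.3  0.1  0.4 -0.6] along 138.98626561459847
side [1.0084491  0.10926841]
top [-0.45498607  1.0595373 ]
```

View pics/s6z.png

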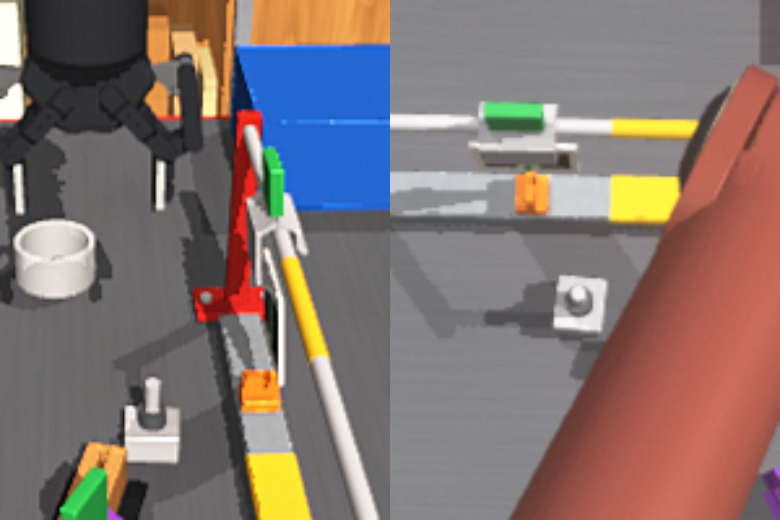

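The carrier hangs freely at about 139 mm along the rail; the pointer is at 138 mm. The tilt is about 0.06 rad and the arm is clear, so I'm handing it in.

```bash
python3 -c "
from workcell import finish_job
print(finish_job())"
```

```text
the job is handed in; nothing more can be done
None
```

The job is handed in: the carrier was hooked on the yellow section and let go, then slid along the rail without lifting it off. By my last camera fit it hangs at rest within about 1 mm of the orange pointer, with the tape, oil bottle and clamp not touched; no verdict was returned.

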